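# Unlock and open the child-safe knife drawer

## Task

The bottom drawer of the wooden countertop unit holds the kitchen knives and is shut with a child-safe two-stage catch. Slide the red safety tab aside as far as it goes to free the latch, lift the latch arm by its black knob right up, well clear of the drawer front, and then pull the drawer fully open by its own knob. Let go of everything, leaving the tab slid back, the latch up and the drawer open, and do not knock over or shift the shakers on top of the unit or the mug and spice jar near it.

Things in the scene. Friction and masses are not known exactly. Their poses are not given: they have to be found in the camera images.
- unit: light wooden drawer unit, fixed, 220 wide (y) x 200 deep (x) x 210 mm high. Origin: centre of its underside, z = -0.007. x points from its front to its back, y to the left as seen from the front, z up. Front plane at x = -0.100; the top board, 195 to 210 mm up, overhangs it to x = -0.115, so lean the tool back about 40 degrees (fingers forward and down) and close along the unit's y
- safety_tab (a joint): sideways travel of the red safety tab (m): 0 = locked (starts at up to 0.003), 0.024 = fully slid back, towards -y of the unit (right as seen from the front), away from the latch. Below 0.017 its steel bolt lies 2 mm above the tip of the latch arm and stops it from rising. Slides with about 1.5 N and stays where it is left
- tab_grip (a point): grip point of the red tab: an upright fin 10 wide (y) x 18 high x 26 mm deep, from x = -0.112 to -0.138 of the unit; this point is at x = -0.129, y = -0.062 when locked, z = 0.115. Axes as the unit's. Steel straps 8 mm wide hold the bolt at y = -0.040 and -0.101, out to x = -0.116
- latch (a joint): angle of the steel latch arm (rad): 0 = down, hooked over the drawer front; grows as the free end is lifted; stop at 1.15. It turns about an axis along the unit's x, on a pivot left of its knob; the free end moves up and then to the left. Its hook blocks the drawer below about 0.45. Stiff pivot (0.07 N m): it stays where it is left
- latch_knob (a point): grip point of the latch arm: on a round black knob, 14 mm diameter, that stands out level from the arm, from x = -0.112 to -0.142 of the unit; this point is at x = -0.129, y = -0.002, z = 0.100 when down, 80 mm from the pivot
- latch_pivot (a point): point on the latch's turning axis at the knob's distance from the front: x = -0.129, y = 0.078, z = 0.100 of the unit
- knife_drawer (a joint): how far the drawer is pulled out (m): 0 = shut, stop at 0.095, towards -x of the unit (to its front). Slides with about 2 N and stays
- drawer_knob (a point): the drawer's black mushroom knob: 23 mm diameter head, neck 14 mm, standing out from x = -0.100 to -0.130 of the unit; this point is at the middle of its head at x = -0.121, y = 0, z = 0.034 when shut
- salt: white salt shaker, 42 mm diameter, 88 mm high, standing on the unit's top board; origin: centre of its foot
- pepper: dark brown pepper shaker with a white cap, 42 mm diameter, 88 mm high, standing on the unit's top board; origin: centre of its foot
- mug: green and white mug, 86 mm diameter, 88 mm high, on the range; origin: centre of its foot
- spice_jar: spice jar with a yellow cap, 42 mm diameter, 106 mm high, on the range; origin: centre of its foot. A microwave oven hangs above it and the range: underside 0.46 m up, from x = 0.53 back, y = -0.51 to 0.24; keep the arm clear of it when swinging across
Things that resemble listed ones, but are neither listed nor needed, are in the scene too. What is shaped like the spice_jar but blue is not meant.

How it is judged:
By the outcome, as a careful person would: the job done as asked, in the order asked, and still so for the second after the job is handed in, with the robot touching nothing.
It also fails if it takes over 58 s, if anything falls off the work surface, if the arm or the gripper's body presses on something with over 40 N, if the wrist force passes 120 N, or if a joint passes its speed limit or range.

## Robot

A 7-joint arm with a two-finger parallel gripper is mounted at the origin on a cart in front of the work surface, level with it; the furniture and walls round the work are solid. World frame = base frame: x ahead of the robot, y to its left, z up, the work surface at z = 0. Lengths are in mm, angles in rad, forces in N, time in s.
With the tool pointing down it reaches from about 350 to 900 mm from the base axis. Payload 7.2 kg.
Tool frame: the origin (TCP) lies between the finger pads; the fingertips stand 19 mm ahead of it and the grasp point (between the pads) is the TCP; z points along the fingers, y is the line along which they close (so a half turn about z gives the same grasp; the last joint's range is limited). The gripper opens to 88 mm and grips with 3 to 60 N. Pads are 20 mm wide; open, the fingers measure 115 mm over their backs; the gripper's body (75 mm by 178 mm) begins 61 mm behind the grasp point.
Start: joints at [1.184, 0.411, -0.013, 1.596, 0.006, 1.134, -0.082], TCP at [195.88, -593.514, 241.653] pointing down, gripper open.
Joint ranges: [-2.95, 2.95], [-0.29, 1.99], [-1.47, 1.44], [0.14, 2.54], [-1.03, 4.17], [0.13, 1.85], [-2.86, 2.86]. Speed limits (rad/s): [2.39, 2.39, 3.01, 3.01, 3.14, 3.14, 3.14].

## Interface

Orientations are given as a rotation vector (axis times angle).
In Python, from station import robot, vision gives the robot as it stands. The module is installed in compiled form; this text tells all that it offers.
- The arm moves only by the shell command python3 -m pendant 'ROWS'. ROWS is JSON, one flat list of numbers, 5 for each row, row after row: the shift along the world's x, y, z in cm, then the turn about the world's z in degrees, then the closure, from 0 (fully open) to 1 (shut). In form: [dx, dy, dz, turn, fingers, dx, dy, dz, turn, fingers, ...]. A call has 1 to 8 rows; each row is the pose to reach, as a shift and turn from the pose commanded when the call began; what a row does not reach only later rows make up. A row lasts 1/12 s, in which the tool goes at most 41.7 mm and 7.16 degrees, less where a joint would pass 70% of its speed; a pose out of reach is approached as far as the arm can. A call with a gripper value outside its range is refused whole. The fingers move at their own pace and stop on an object; the grip force is fixed at half the most. Time passes only in rows, so rows that repeat a pose let the fingers close. It gives the time, the measured TCP pose, the force, the opening and the grip force at its end, in the units of the state.
- robot.get_state(): the state, without advancing time (a new reading comes with each control period).
- vision.snapshot(name): name is "side" or "top"; returns a dict with "img" (400x640x3 uint8, red, green, blue), "camera_matrix" (3x3 intrinsics, pixels), "dist" ([k1, k2, p1, p2, k3] as OpenCV has them; the pictures are not rectified), "extrinsics" (4x4, takes a point from world to camera coordinates). Camera axes: x right, y down, z forward; pixel columns grow to the right and rows downward; lengths in mm; the calibration is good to about 2 mm. A picture is of the moment at which its call begins. There is no depth.
- robot.finish_job(): hands the job in; it is judged then, once.
The state is a dict: "clock": time; "joints": joint angles; "dq": joint speeds; "joint_efforts": joint torques, N m; "eef_pos": TCP position; "tool_rot": TCP orientation; "ft_force": force on the tool from outside, world axes, zero at the start; "ft_torque": the same for the moment, N m; "finger_gap": finger opening in mm; "gripper_force": force on a finger pad.
Only numpy, scipy, OpenCV 4.12 (cv2) and the standard library are available. Lean on these libraries where they do the work, as an engineer would, in place of code of your own. Each camera call takes 0.05 s, during which the arm holds its last target. There are 200 camera calls.

## Working session

There is one attempt and no reset: what is moved stays moved. The work goes in short steps, Python scripts to look and compute and a shell command to move; the robot and the scene stay as the last step left them, time stands still between calls to the robot, and variables do not carry over. Pictures are saved under pics/ and viewed, at most 10 in all, crops included, and the job is handed in when it is done.

```bash
mkdir -p pics; python3 - <<'E'
from station import robot, vision
import cv2,numpy as np,pickle
s=robot.get_state(); print(s)
d={}
for n in("side","top"):
    v=vision.snapshot(n); d[n]=v; cv2.imwrite(f"pics/{n}0.png",v["img"][...,::-1]); print(n,v["camera_matrix"],v["dist"],v["extrinsics"])
pickle.dump(d,open("snap0.pkl","wb"))
E
```

```text
{'clock': 0.0, 'joints': array([ 1.18379858,  0.4118898 , -0.01272871,  1.59704486,  0.00564322,
        1.13432064, -0.08216265]), 'dq': array([-4.78715977e-04,  7.37359860e-06, -6.09333680e-04,  2.02942320e-03,
       -6.52013761e-04,  2.86087806e-05,  3.62444245e-04]), 'joint_efforts': array([-5.62092227e-04, -5.87945795e+01,  6.41453695e-01, -2.91071695e+01,
       -5.37358888e-02,  1.83788681e-02,  7.73716647e-05]), 'eef_pos': array([ 195.69612603, -593.06082409,  240.81495558]), 'tool_rot': array([-3.10018628e+00, -4.98546432e-01,  6.33288599e-04]), 'ft_force': array([-0.267041  , -0.10427804, -0.31164676]), 'ft_torque': array([-0.02328036, -0.04509655,  0.01704555]), 'gripper_force': 0.0, 'finger_gap': 87.75468992035397}
side [[397.03052334   0.         320.54650016]
 [  0.         397.03052334 198.3428486 ]
 [  0.           0.           1.        ]] [-0.03160816  0.          0.          0.          0.        ] [[ 9.52331458e-01 -3.04689599e-01  1.51341273e-02 -4.43667252e+02]
 [-1.25320005e-01 -4.35963874e-01 -8.91196049e-01  3.00011290e+02]
 [ 2.78136099e-01  8.46817424e-01 -4.53365814e-01  5.78650051e+02]
 [ 0.00000000e+00  0.00000000e+00  0.00000000e+00  1.00000000e+00]]
top [[466.80632953   0.         319.97639772]
 [  0.         466.80632953 195.15932572]
 [  0.           0.           1.        ]] [-0.04238739  0.          0.          0.          0.        ] [[ 1.08065006e-03 -9.99961540e-01  8.70346540e-03  2.38114193e+02]
 [-9.38037809e-01 -4.02967900e-03 -3.46509495e-01  5.63469966e+02]
 [ 3.46531241e-01 -7.78972411e-03 -9.38006087e-01  9.94512416e+02]
 [ 0.00000000e+00  0.00000000e+00  0.00000000e+00  1.00000000e+00]]
```

View pics/side0.png

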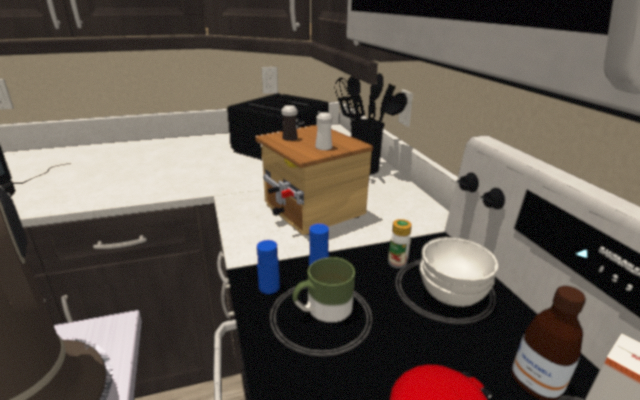

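View pics/top0.png

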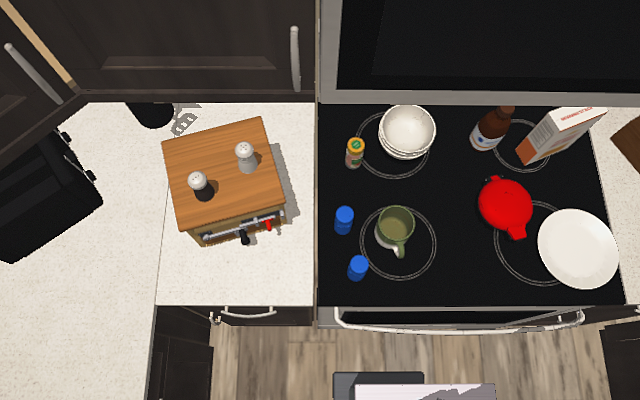

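Top view: the unit's top board has corners at about (162,141), (262,117), (285,208), (180,229), the salt shaker is at (246,155), pepper at (200,185), mug at (395,230) and the spice jar with the yellow cap at (355,152). In the side view the unit is at (310,180).
Lookalikes:
- **Red:** the tab at top (268,225) / side (287,194), against the red kettle at (505,205).
- **Jars:** the blue ones at (344,220) and (358,267) are not meant.
- **Black knobs:** the latch knob at (245,237), against the drawer knob below it.

Next is a close crop to check these choices.

```bash
cat > h.py <<'E'
import cv2,numpy as np,pickle
def proj(v,P):
    E=v["extrinsics"]; r=cv2.Rodrigues(E[:3,:3])[0]
    return cv2.projectPoints(np.float64(P).reshape(-1,1,3),r,E[:3,3],v["camera_matrix"],v["dist"])[0].reshape(-1,2)
def ray(v,p):
    E=v["extrinsics"]; q=cv2.undistortPoints(np.float64([[p]]),v["camera_matrix"],v["dist"])[0,0]
    R=E[:3,:3]; return -R.T@E[:3,3], R.T@np.r_[q,1]
def atz(v,p,z):
    c,d=ray(v,p); return c+d*(z-c[2])/d[2]
def w(u,P):  # unit pose (x,y,yaw) , unit coords mm -> world
    P=np.float64(P).reshape(-1,3); c,s=np.cos(u[2]),np.sin(u[2])
    return P@np.array([[c,s,0],[-s,c,0],[0,0,1]])+[u[0],u[1],-7]
E
python3 - <<'E'
from h import *
from scipy.optimize import least_squares
d=pickle.load(open("snap0.pkl","rb")); t=d["top"]; s=d["side"]
C=[[162,141],[262,117],[285,208],[180,229]]
for c in C: print(atz(t,c,203).round(1))
# board: overhang at front -115; assume back 100, sides +-110
B=[[100,110,210],[100,-110,210],[-115,-110,210],[-115,110,210]]
f=lambda u:(proj(t,w(u,B))-C).ravel()
r=least_squares(f,[650,350,.2]); u=r.x; print(u,np.abs(r.fun).reshape(-1,2).round(1)); np.save("u.npy",u)
P={"tab":[-129,-62,115],"latch":[-142,-2,100],"pivot":[-129,78,100],"dk":[-130,0,34]}
ims=[]
for v,(x,y,k,W,H) in((t,(150,105,5,155,150)),(s,(245,90,5,140,150))):
    im=cv2.resize(v["img"][y:y+H,x:x+W,::-1],None,fx=4,fy=4,interpolation=2)[:600]
    for n,p in P.items():
        q=proj(v,w(u,p))[0]; print(n,q.round(1),w(u,p)[0].round(1)); cv2.circle(im,tuple(int(a) for a in (q-[x,y])*4),4,(0,255,0),1)
    for p in B:
        q=proj(v,w(u,p))[0]; cv2.circle(im,tuple(int(a) for a in (q-[x,y])*4),4,(255,255,0),1)
    ims.append(im)
im=np.hstack(ims);im=cv2.resize(im,(800,int(im.shape[0]*800/im.shape[1]))); cv2.imwrite("pics/c1.png",im)
E
```

```text
[650.6 589.4 203. ]
[711.5 371.  203. ]
[495.8 313.4 203. ]
[449.3 528.1 203. ]
[5.83956255e+02 4.52213018e+02 2.60567074e-01] [[2.4 0.6]
 [0.3 1. ]
 [1.3 2.4]
 [0.6 2.2]]
tab [267.2 230. ] [475.3 359.1 108. ]
latch [243.3 243.6] [447.3 413.7  93. ]
pivot [207.6 246.9] [439.2 494.3  93. ]
dk [245.4 245.9] [458.3 418.7  27. ]
tab [279.9 193.3] [475.3 359.1 108. ]
latch [264.7 190.8] [447.3 413.7  93. ]
pivot [256.3 178.7] [439.2 494.3  93. ]
dk [269.7 212. ] [458.3 418.7  27. ]
```

View pics/c1.png

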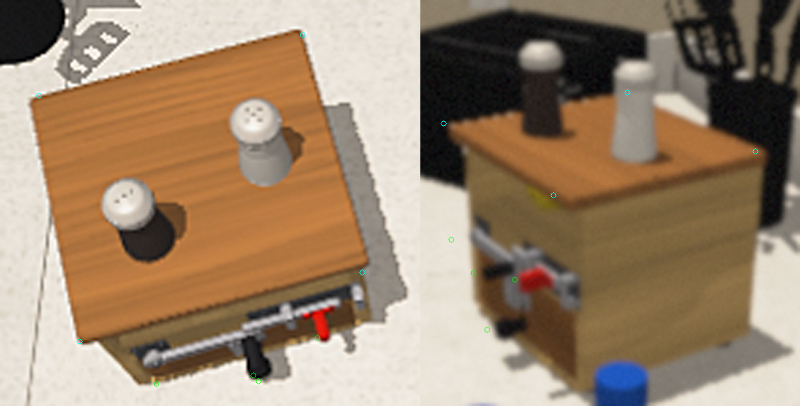

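The crop confirms the parts: red fin, long black latch knob, drawer knob below. My first right front corner was 6 px off. I refit with the refined points from both views.

```bash
python3 - <<'E'
from h import *
from scipy.optimize import least_squares
d=pickle.load(open("snap0.pkl","rb")); t=d["top"]; s=d["side"]
T=[([100,110,210],[161.8,141.9]),([100,-110,210],[261,116.4]),([-115,-110,210],[285,202.3]),([-115,110,210],[179.5,230.7]),([-142,-2,100],[245.9,243.6]),([-138,-61,115],[268.7,229.6])]
S=[([-115,-110,210],[302.2,164.9]),([100,-110,210],[372.2,146.4]),([-115,110,210],[256,139]),([-142,-2,100],[269.7,190]),([-130,0,34],[279,211]),([-138,-61,115],[284.5,194])]
f=lambda u:np.r_[(proj(t,w(u,[a for a,_ in T]))-[b for _,b in T]).ravel(),(proj(s,w(u,[a for a,_ in S]))-[b for _,b in S]).ravel()]
r=least_squares(f,[590,450,.25],loss="soft_l1"); u=r.x; print(u,f(u).reshape(-1,2).round(1)); np.save("u.npy",u)
for n,p in {"tab":[-129,-62,115],"latch":[-129,-2,100],"pivot":[-129,78,100],"dk":[-121,0,34]}.items(): print(n,w(u,p)[0].round(1))
E
python3 -m pendant '[0,0,0,3,0.5, 0,0,1,3,0.5]'
```

```text
[5.90184868e+02 4.52872199e+02 3.00403947e-01] [[ 1.2 -1.9]
 [-1.7 -2.1]
 [ 0.  -2. ]
 [ 2.5 -1. ]
 [-0.3 -3.4]
 [ 0.8 -0.1]
 [-2.8 -2.9]
 [-1.  -1.5]
 [-0.8 -2.8]
 [-1.6  1.2]
 [-6.1  1.3]
 [-3.6  0.1]]
tab [485.3 355.5 108. ]
latch [467.6 412.8  93. ]
pivot [443.9 489.2  93. ]
dk [474.6 417.1  27. ]
clock: 0.27
eef_pos: [195.5, -592.3, 249.6]
tool_rot: [-3.083, -0.583, 0.001]
ft_force: [1.1, -0.7, -0.2]
finger_gap: 77.9
gripper_force: 0.0
```

```bash
python3 -m pendant '[0,0,4,0,0.5, 0,0,8,0,0.5, 0,0,12,0,0.5, 0,0,16,0,0.5, 0,0,20,0,0.5, 0,0,24,0,0.5, 0,0,28,0,0.5, 0,0,32,0,0.5]'; python3 -c "
from station import robot;print(robot.get_state()['joints'].round(3))"
```

```text
clock: 0.93
eef_pos: [196.3, -593.3, 573.6]
tool_rot: [3.082, 0.579, 0.004]
ft_force: [-23.9, 58.8, -0.9]
finger_gap: 43.8
gripper_force: 0.0
[ 1.1    0.357  0.128  0.927 -0.048  1.854  0.007]
```

```bash
python3 -m pendant '[0,0,0,0,0.5,0,0,0,0,0.5]'; python3 - <<'E'
from station import robot,vision
import cv2
s=robot.get_state();print(s['joints'].round(4),s['joint_efforts'].round(1),s['ft_force'])
cv2.imwrite("pics/s2.png",vision.snapshot("top")["img"][...,::-1])
E
```

```text
clock: 1.1
eef_pos: [195.7, -593.5, 573.9]
tool_rot: [3.081, 0.576, 0.001]
ft_force: [0.5, -0.2, -0.6]
finger_gap: 44.0
gripper_force: 0.0
[ 1.0958  0.3569  0.1351  0.9272 -0.0486  1.8532  0.0072] [  0.1 -59.    2.9 -33.3  -0.2  -0.3   0.1] [ 0.45963653 -0.15764795 -0.59401651]
```

View pics/s2.png

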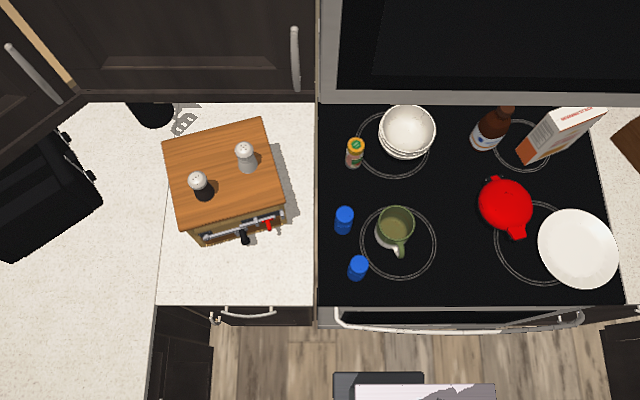

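The scene is unchanged and the arm is out of the top view. The spike was only braking, since the force is now 0. I go higher to see whether the wrist limit gives a lean.

```bash
python3 -m pendant '[0,0,2,0,0.5, 0,0,4,0,0.5, 0,0,6,0,0.5, 0,0,8,0,0.5, 0,0,8,0,0.5, 0,0,8,0,0.5]'; python3 -c "
from station import robot;print(robot.get_state()['joints'].round(4))"
```

```text
clock: 1.65
eef_pos: [191.1, -578.4, 606.1]
tool_rot: [3.03, 0.57, 0.015]
ft_force: [0.6, 0.0, -0.3]
finger_gap: 43.7
gripper_force: 0.0
[ 0.9339  0.3096  0.3864  0.9396 -0.1245  1.8525  0.0627]
```

```bash
cat > st.py <<'E'
from station import robot
from scipy.spatial.transform import Rotation as R
import numpy as np
s=robot.get_state();M=R.from_rotvec(s['tool_rot']).as_matrix()
z=M[:,2];y=M[:,1];a=np.degrees
print("q",s['joints'].round(3),"tcp",s['eef_pos'].round(1),"z",z.round(3),"y",y.round(3),"lean %.1f heading %.1f yaxis %.1f"%(a(np.arccos(-z[2])),a(np.arctan2(z[1],z[0])),a(np.arctan2(y[1],y[0]))),"F",s['ft_force'].round(1),"gap %.1f t %.2f"%(s['finger_gap'],s['clock']))
E
python3 st.py
python3 -m pendant '[0,0,-2,0,0.5,0,0,-4,0,0.5,0,0,-6,0,0.5,0,0,-6,0,0.5]'; python3 st.py
```

```text
q [ 0.934  0.31   0.386  0.94  -0.124  1.853  0.063] tcp [ 191.1 -578.4  606.1] z [ 0.02  -0.056 -0.998] y [ 0.363 -0.93   0.059] lean 3.4 heading -70.1 yaxis -68.7 F [ 0.6  0.  -0.3] gap 43.7 t 1.65
clock: 1.98
eef_pos: [191.4, -577.9, 541.5]
tool_rot: [3.037, 0.571, 0.012]
ft_force: [0.4, -0.3, -0.6]
finger_gap: 43.9
gripper_force: 0.0
q [ 0.912  0.275  0.375  1.131 -0.102  1.7    0.056] tcp [ 191.4 -577.9  541.5] z [ 0.017 -0.049 -0.999] y [ 0.363 -0.93   0.052] lean 3.0 heading -70.9 yaxis -68.7 F [ 0.4 -0.3 -0.6] gap 43.9 t 1.98
```

The lean gained at the limit persists in the commanded pose. Pushing up against the wrist limit therefore leans the tool outward, as needed. First I turn the closing axis across the radial direction.

```bash
python3 -m pendant '[2,2.5,0,7,0.5,4,5,0,14,0.5,6,7.5,0,21,0.5,8,10,0,28,0.5,10,12.5,0,35,0.5,12,15,0,42,0.5,14,17,0,49,0.5,14,17,0,56,0.5]'; python3 st.py
```

```text
clock: 2.65
eef_pos: [335.8, -404.2, 547.0]
tool_rot: [2.402, 1.949, 0.058]
ft_force: [1.2, -1.1, 0.0]
finger_gap: 43.9
gripper_force: 0.0
q [ 0.698  0.108  0.127  1.304 -0.048  1.68   0.61 ] tcp [ 335.8 -404.2  547. ] z [ 0.059 -0.013 -0.998] y [ 0.977 -0.206  0.061] lean 3.5 heading -12.6 yaxis -11.9 F [ 1.2 -1.1  0. ] gap 43.9 t 2.65
```

```bash
python3 -m pendant '[-1,0,0,7,0.5,-2,0,0,14,0.5,-3,0,0,21,0.5,-3,0,0,28,0.5,-3,0,0,35,0.5,-3,0,0,42,0.5,-3,0,0,49,0.5,-3,0,0,52,0.5]'; python3 st.py; python3 -m pendant '[0,0,4,0,0.5, 0,0,8,0,0.5, 0,0,12,0,0.5, 0,0,16,0,0.5, 0,0,20,0,0.5, 0,0,24,0,0.5,0,0,28,0,0.5,0,0,32,0,0.5]';python3 st.py
```

```text
clock: 3.32
eef_pos: [301.2, -409.0, 546.5]
tool_rot: [1.324, 2.818, 0.08]
ft_force: [-0.4, 0.0, -0.8]
finger_gap: 44.0
gripper_force: 0.0
q [ 0.788  0.107  0.106  1.306 -0.07   1.727  1.575] tcp [ 301.2 -409.   546.5] z [ 0.047  0.035 -0.998] y [0.768 0.637 0.058] lean 3.3 heading 37.0 yaxis 39.7 F [-0.4  0.  -0.8] gap 44.0 t 3.32
clock: 3.98
eef_pos: [299.1, -393.2, 626.4]
tool_rot: [1.316, 2.771, 0.047]
ft_force: [0.4, -0.5, 0.1]
finger_gap: 44.0
gripper_force: 0.0
q [ 0.593  0.079  0.307  1.16  -0.087  1.853  1.556] tcp [ 299.1 -393.2  626.4] z [ 0.079 -0.004 -0.997] y [0.773 0.632 0.059] lean 4.5 heading -2.9 yaxis 39.3 F [ 0.4 -0.5  0.1] gap 44.0 t 3.98
```

```bash
python3 -m pendant '[2,-3,0,0,0.5, 4,-6,0,0,0.5, 6,-9,0,0,0.5, 8,-12,0,0,0.5, 10,-15,0,0,0.5]';python3 st.py; python3 -m pendant '[0,0,4,0,0.5, 0,0,8,0,0.5, 0,0,12,0,0.5, 0,0,16,0,0.5]';python3 st.py
```

```text
clock: 4.4
eef_pos: [392.5, -533.2, 600.1]
tool_rot: [1.305, 2.742, 0.024]
ft_force: [0.3, -0.1, 0.0]
finger_gap: 44.0
gripper_force: 0.0
q [ 0.824  0.403  0.136  0.803 -0.122  1.852  1.59 ] tcp [ 392.5 -533.2  600.1] z [ 0.101 -0.031 -0.994] y [0.773 0.631 0.059] lean 6.0 heading -16.9 yaxis 39.2 F [ 0.3 -0.1  0. ] gap 44.0 t 4.40
clock: 4.73
eef_pos: [377.5, -506.6, 643.0]
tool_rot: [1.284, 2.693, -0.016]
ft_force: [-0.1, -0.1, -0.3]
finger_gap: 43.6
gripper_force: 0.0
q [ 0.792  0.322  0.163  0.824 -0.122  1.853  1.581] tcp [ 377.5 -506.6  643. ] z [ 0.137 -0.077 -0.988] y [0.773 0.632 0.058] lean 9.1 heading -29.4 yaxis 39.3 F [-0.1 -0.1 -0.3] gap 43.6 t 4.73
```

```bash
python3 -m pendant '[1,-2,3,0,0.5, 2,-4,6,0,0.5, 3,-6,9,0,0.5, 4,-8,12,0,0.5,5,-10,15,0,0.5,6,-12,18,0,0.5]';python3 st.py; python3 -m pendant '[1,-2,3,0,0.5, 2,-4,6,0,0.5, 3,-6,9,0,0.5, 4,-8,12,0,0.5,5,-10,15,0,0.5,6,-12,18,0,0.5]';python3 st.py
```

```text
clock: 5.23
eef_pos: [394.5, -542.5, 676.9]
tool_rot: [1.249, 2.61, -0.077]
ft_force: [1.1, -1.1, -2.2]
finger_gap: 44.0
gripper_force: 0.0
q [ 0.986  0.382 -0.182  0.664  0.027  1.852  1.515] tcp [ 394.5 -542.5  676.9] z [ 0.197 -0.153 -0.968] y [0.773 0.632 0.058] lean 14.5 heading -37.8 yaxis 39.3 F [ 1.1 -1.1 -2.2] gap 44.0 t 5.23
clock: 5.73
eef_pos: [409.6, -577.4, 693.6]
tool_rot: [1.226, 2.56, -0.114]
ft_force: [0.9, -0.1, -0.6]
finger_gap: 44.0
gripper_force: 0.0
q [ 0.851  0.443  0.169  0.547 -0.166  1.853  1.6  ] tcp [ 409.6 -577.4  693.6] z [ 0.234 -0.199 -0.952] y [0.772 0.633 0.057] lean 17.9 heading -40.4 yaxis 39.3 F [ 0.9 -0.1 -0.6] gap 44.0 t 5.73
```

Works at about 1.5° per mm-scale push. I continue upward.

```bash
python3 -m pendant '[0,0,4,0,0.5, 0,0,8,0,0.5, 0,0,12,0,0.5, 0,0,16,0,0.5,0,0,20,0,0.5,0,0,24,0,0.5]';python3 st.py; python3 -m pendant '[1,-2,3,0,0.5, 2,-4,6,0,0.5, 3,-6,9,0,0.5, 4,-8,12,0,0.5,5,-10,15,0,0.5,6,-12,18,0,0.5]';python3 st.py;python3 -m pendant '[0,0,4,0,0.5, 0,0,8,0,0.5, 0,0,12,0,0.5, 0,0,16,0,0.5,0,0,20,0,0.5,0,0,24,0,0.5]';python3 st.py
```

```text
clock: 6.23
eef_pos: [387.3, -538.3, 740.9]
tool_rot: [1.206, 2.512, -0.148]
ft_force: [-0.4, -0.5, 0.8]
finger_gap: 43.9
gripper_force: 0.0
q [ 0.819  0.344  0.187  0.589 -0.156  1.852  1.588] tcp [ 387.3 -538.3  740.9] z [ 0.265 -0.241 -0.934] y [0.773 0.632 0.056] lean 21.0 heading -42.3 yaxis 39.3 F [-0.4 -0.5  0.8] gap 43.9 t 6.23
clock: 6.73
eef_pos: [404.4, -576.9, 748.3]
tool_rot: [1.189, 2.47, -0.177]
ft_force: [-0.3, 0.9, -0.1]
finger_gap: 43.8
gripper_force: 0.0
q [ 0.851  0.426  0.204  0.46  -0.195  1.853  1.6  ] tcp [ 404.4 -576.9  748.3] z [ 0.292 -0.278 -0.915] y [0.773 0.631 0.055] lean 23.8 heading -43.6 yaxis 39.2 F [-0.3  0.9 -0.1] gap 43.8 t 6.73
clock: 7.23
eef_pos: [383.2, -537.8, 792.8]
tool_rot: [1.169, 2.423, -0.208]
ft_force: [0.1, 0.2, 0.4]
finger_gap: 44.2
gripper_force: 0.0
q [ 0.817  0.335  0.219  0.496 -0.181  1.852  1.587] tcp [ 383.2 -537.8  792.8] z [ 0.322 -0.318 -0.892] y [0.774 0.631 0.054] lean 26.9 heading -44.6 yaxis 39.2 F [0.1 0.2 0.4] gap 44.2 t 7.23
```

```bash
python3 -m pendant '[1,-2,3,0,0.5, 2,-4,6,0,0.5, 3,-6,9,0,0.5, 4,-8,12,0,0.5,5,-10,15,0,0.5,6,-12,18,0,0.5]';python3 -m pendant '[0,0,4,0,0.5, 0,0,8,0,0.5, 0,0,12,0,0.5, 0,0,16,0,0.5,0,0,20,0,0.5,0,0,24,0,0.5]';python3 -m pendant '[1,-2,3,0,0.5, 2,-4,6,0,0.5, 3,-6,9,0,0.5, 4,-8,12,0,0.5,5,-10,15,0,0.5,6,-12,18,0,0.5]';python3 -m pendant '[0,0,4,0,0.5, 0,0,8,0,0.5, 0,0,12,0,0.5, 0,0,16,0,0.5,0,0,20,0,0.5,0,0,24,0,0.5]';python3 st.py
```

```text
clock: 7.73
eef_pos: [400.3, -576.4, 798.6]
tool_rot: [1.152, 2.382, -0.235]
ft_force: [-0.2, 0.2, -0.0]
finger_gap: 43.5
gripper_force: 0.0
clock: 8.23
eef_pos: [378.9, -536.9, 841.1]
tool_rot: [1.132, 2.337, -0.263]
ft_force: [0.7, -0.8, 0.1]
finger_gap: 43.8
gripper_force: 0.0
clock: 8.73
eef_pos: [395.5, -574.6, 845.1]
tool_rot: [1.116, 2.298, -0.287]
ft_force: [-0.3, 0.7, 0.1]
finger_gap: 43.6
gripper_force: 0.0
clock: 9.23
eef_pos: [373.6, -534.4, 885.5]
tool_rot: [1.097, 2.255, -0.312]
ft_force: [-0.1, 0.1, -0.1]
finger_gap: 43.8
gripper_force: 0.0
q [ 0.822  0.341  0.322  0.3   -0.28   1.852  1.585] tcp [ 373.6 -534.4  885.5] z [ 0.417 -0.451 -0.789] y [0.775 0.63  0.05 ] lean 37.9 heading -47.2 yaxis 39.1 F [-0.1  0.1 -0.1] gap 43.8 t 9.23
```

38° of lean reached. At the drawer knob the body's lower edge would come close to the fin, so I add a few degrees more.

```bash
python3 -m pendant '[1,-2,3,0,0.5, 2,-4,6,0,0.5, 3,-6,9,0,0.5, 4,-8,12,0,0.5,5,-10,15,0,0.5,6,-12,18,0,0.5]';python3 -m pendant '[0,0,4,0,0.5, 0,0,8,0,0.5, 0,0,12,0,0.5, 0,0,16,0,0.5,0,0,20,0,0.5,0,0,24,0,0.5]';python3 st.py
```

```text
clock: 9.73
eef_pos: [389.1, -570.5, 887.6]
tool_rot: [1.082, 2.218, -0.333]
ft_force: [0.6, -0.3, 0.8]
finger_gap: 44.0
gripper_force: 0.0
clock: 10.23
eef_pos: [366.7, -529.6, 925.9]
tool_rot: [1.064, 2.177, -0.356]
ft_force: [-0.5, 0.8, 0.4]
finger_gap: 43.9
gripper_force: 0.0
q [ 0.831  0.349  0.42   0.207 -0.384  1.852  1.583] tcp [ 366.7 -529.6  925.9] z [ 0.456 -0.506 -0.733] y [0.776 0.629 0.049] lean 42.9 heading -48.0 yaxis 39.0 F [-0.5  0.8  0.4] gap 43.9 t 10.23
```

```bash
python3 -m pendant '[0,0,-4,0,0.9, 0,0,-8,0,0.9, 0,0,-12,0,0.9, 0,0,-16,0,0.9,0,0,-20,0,0.9,0,0,-24,0,0.9,0,0,-28,0,0.9,0,0,-32,0,0.9]';python3 st.py;python3 -m pendant '[0,3,-3,7,0.9, 0,6,-6,14,0.9, 0,9,-9,21,0.9,0,12,-12,28,0.9,1,16,-15,35,0.9,2,20,-18,42,0.9,4,24,-21,49,0.9,6,28,-22,56,1]';python3 st.py
```

```text
clock: 10.9
eef_pos: [367.4, -529.0, 656.0]
tool_rot: [1.061, 2.179, -0.355]
ft_force: [1.0, -1.6, 1.0]
finger_gap: 8.8
gripper_force: 0.0
q [ 0.44  -0.095  0.428  1.455  0.009  1.024  1.544] tcp [ 367.4 -529.   656. ] z [ 0.457 -0.505 -0.733] y [0.774 0.631 0.048] lean 42.9 heading -47.9 yaxis 39.2 F [ 1.  -1.6  1. ] gap 8.8 t 10.90
clock: 11.57
eef_pos: [411.5, -279.5, 449.4]
tool_rot: [-0.088, 2.394, 0.102]
ft_force: [-0.4, -0.2, -0.2]
finger_gap: 4.9
gripper_force: 0.0
q [ 0.144 -0.256  0.62   2.003 -0.543  0.937  2.663] tcp [ 411.5 -279.5  449.4] z [ 0.673  0.098 -0.733] y [-0.092  0.995  0.049] lean 42.9 heading 8.3 yaxis 95.3 F [-0.4 -0.2 -0.2] gap 4.9 t 11.57
```

```bash
python3 -m pendant '[1,3.5,-1,0,1, 2,7,-2,0,1, 3,10.5,-4,0,1,3,14,-6,0,1,3,17.5,-8,0,1,3,21,-10,0,1,3,24.5,-12,0,1,3,28,-14,0,1]';python3 st.py;python3 -m pendant '[0,4,-2,1,1, 0,8,-3,2,1, 0,12,-4,3,1,0,16,-5,4,1,-1,20,-6,5,1,-2,24,-6,6,1,-3,28,-6,7,1,-4,31,-6,9,1]';python3 st.py
```

```text
clock: 12.23
eef_pos: [454.2, -41.5, 320.1]
tool_rot: [-0.066, 2.398, 0.092]
ft_force: [1.2, -0.3, -0.3]
finger_gap: 0.3
gripper_force: 0.0
q [ 0.5   -0.294 -0.304  2.377 -0.767  0.423  2.412] tcp [454.2 -41.5 320.1] z [ 0.673  0.085 -0.735] y [-0.073  0.996  0.048] lean 42.7 heading 7.2 yaxis 94.2 F [ 1.2 -0.3 -0.3] gap 0.3 t 12.23
clock: 12.9
eef_pos: [425.6, 236.3, 260.9]
tool_rot: [-0.267, 2.389, 0.17]
ft_force: [0.9, -0.3, -0.3]
finger_gap: 0.3
gripper_force: 0.0
q [ 0.711 -0.294 -1.276  2.385 -0.273  0.135  1.392] tcp [425.6 236.3 260.9] z [ 0.648  0.196 -0.736] y [-0.238  0.97   0.048] lean 42.6 heading 16.8 yaxis 103.8 F [ 0.9 -0.3 -0.3] gap 0.3 t 12.90
```

```bash
python3 -m pendant '[0,3,0,0,1, 0,6,0,0,1, -1,9,-1,0,1,-2,12,-2,0,1,-2,12,-2,0,1]';python3 st.py; python3 - <<'E'
from h import *
from station import vision
u=np.load("u.npy")
d={n:vision.snapshot(n) for n in("top","side")}; pickle.dump(d,open("snap1.pkl","wb"))
t=d["top"]["img"][130:330,150:350,::-1]; s=d["side"]["img"][90:290,170:370,::-1]
cv2.imwrite("pics/c3.png",cv2.resize(np.hstack([t,s]),None,fx=2,fy=2,interpolation=2))
E
```

```text
clock: 13.32
eef_pos: [391.5, 322.2, 271.4]
tool_rot: [-0.272, 2.389, 0.187]
ft_force: [-0.2, -0.2, -0.4]
finger_gap: 0.4
gripper_force: 0.0
q [ 0.651 -0.293 -1.466  2.302  0.412  0.249  0.52 ] tcp [391.5 322.2 271.4] z [ 0.645  0.209 -0.735] y [-0.246  0.967  0.059] lean 42.7 heading 18.0 yaxis 104.3 F [-0.2 -0.2 -0.4] gap 0.4 t 13.32
```

View pics/c3.png

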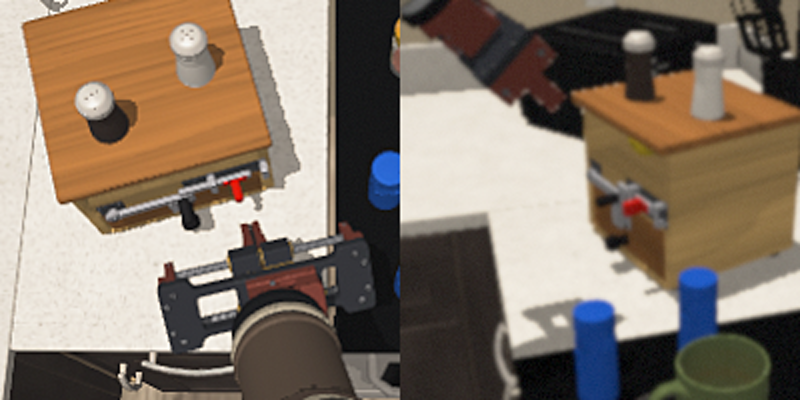

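Both views show the closed fingers in front of the unit, with tips at about top (277,244) and side (246,142). The unit and shakers are undisturbed. Next I check the tip projection and refit the unit from colour blobs and sharper corner points.

```bash
python3 - <<'E'
from h import *
from scipy.optimize import least_squares
d=pickle.load(open("snap1.pkl","rb")); t=d["top"]; s=d["side"]
for n,v in d.items(): print(n,"tip",proj(v,[403.8,326.2,257.4]).round(1))
for n,v in d.items():
    h=cv2.cvtColor(v["img"],cv2.COLOR_RGB2HSV); m=(((h[...,0]<5)|(h[...,0]>175))&(h[...,1]>200)&(h[...,2]>150)).astype(np.uint8)
    k,l,st,c=cv2.connectedComponentsWithStats(m)
    for i in range(1,k):
        if st[i,4]>10: print(n,"red",st[i],c[i].round(1))
# clean points: crop c3 coordinates -> image
T=[([100,-110,210],None),([-115,-110,210],[150+271/2,130+146/2]),([-115,110,210],[150+61/2,130+203/2]),([100,110,210],[150+23/2,130+22/2])][1:]
S=[([-115,-110,210],[170+(665-400)/2,90+153/2]),([-115,110,210],[170+(574-400)/2,90+97/2])]
T+=[([-138,-62,118],[150+239/2,130+198/2]),([-142,-2,103],[150+190/2,130+226/2])]
S+=[([-142,-2,100],[170+(596-400)/2,90+200/2]),([-130,0,34],[170+(612-400)/2,90+242/2]),([-138,-62,115],[170+(626-400)/2,90+207/2])]
f=lambda p:np.r_[(proj(t,w(p,[a for a,_ in T]))-[b for _,b in T]).ravel(),(proj(s,w(p,[a for a,_ in S]))-[b for _,b in S]).ravel()]
r=least_squares(f,[590,450,.25],loss="soft_l1"); u=r.x; print(u,f(u).reshape(-1,2).round(1))
g=lambda p:f(p).reshape(-1,2)[:5].ravel()
r=least_squares(g,[590,450,.25],loss="soft_l1");print("top only",r.x,g(r.x).reshape(-1,2).round(1))
np.save("u2.npy",u)
for n,p in {"tab":[-129,-62,115],"latch":[-129,-2,100],"dk":[-121,0,34]}.items(): print(n,w(u,p)[0].round(1))
# tab from blob triangulation
E
```

```text
top tip [[275.2 244.5]]
side tip [[248.5 141.4]]
top red [ 479  176   54   64 2283] [506.2 205.8]
top red [265 219   6  11  46] [267.9 223.9]
side red [ 392  366   94   34 2444] [436.  385.2]
[5.89738934e+02 4.54901035e+02 3.12853139e-01] [[-1.  -3.3]
 [ 1.3 -1.2]
 [ 0.1 -0.2]
 [ 0.1 -0.3]
 [ 0.2 -3.2]
 [-2.7 -4.7]
 [-2.3 -2.3]
 [ 0.1  1.1]
 [-3.1  1.2]
 [-1.6  0.6]]
top only [5.85969938e+02 4.53806176e+02 2.98403580e-01] [[-1.  -0.7]
 [ 0.7  0.1]
 [ 0.9  0.6]
 [-0.3  1.9]
 [-0.3 -1.3]]
tab [486.1 356.2 108. ]
latch [467.6 413.3  93. ]
dk [474.6 417.7  27. ]
```

```bash
python3 - <<'E'
from h import *
d=pickle.load(open("snap1.pkl","rb")); t=d["top"]; s=d["side"]
h=cv2.cvtColor(s["img"],cv2.COLOR_RGB2HSV); m=(((h[...,0]<7)|(h[...,0]>173))&(h[...,1]>150)&(h[...,2]>90))[170:220,260:310]; yy,xx=np.nonzero(m); print("side fin",xx.min()+260,xx.max()+260,yy.min()+170,yy.max()+170,xx.mean()+260,yy.mean()+170)
box=np.array([[x,y,z] for x in(-138,-112) for y in(-67,-57) for z in(106,124)])
for u in([586,453.8,.2984],[589.7,454.9,.3129],[587,453,.3]):
    for n,v in d.items():
        p=proj(v,w(u,box)); print(n,p.min(0).round(1),p.max(0).round(1),p.mean(0).round(1))
E
cat > go.py <<'E'
import sys;from h import *
from station import robot
u=np.array([586.5,453.8,.30]); p=[float(a) for a in sys.argv[1:4]]
e=robot.get_state()['eef_pos']; W=w(u,p)[0]; print("target",W.round(1),"shift cm",((W-e)/10).round(2))
c,s=np.cos(u[2]),np.sin(u[2]); q=e-[u[0],u[1],-7]; print("tcp in unit",[round(q[0]*c+q[1]*s,1),round(-q[0]*s+q[1]*c,1),round(q[2],1)])
E
python3 go.py -175 -35 125
```

```text
side fin 282 292 189 197 286.4714285714286 193.27142857142857
top [263.9 218.9] [271.8 232.9] [267.9 226. ]
side [278.1 187.7] [289.6 198.4] [283.8 193. ]
top [264.1 216.8] [272.2 230.8] [268.1 223.8]
side [280.2 187.5] [291.6 198.2] [285.9 192.8]
top [264.3 218.4] [272.3 232.5] [268.3 225.5]
side [278.6 187.8] [290.1 198.5] [284.4 193.1]
target [429.7 368.6 118. ] shift cm [  3.9    4.44 -15.39]
tcp in unit [np.float64(-225.4), np.float64(-65.9), np.float64(278.9)]
```

```bash
sed -i 's/586.5,453.8,.30\]/589,454.5,.308]/' go.py; python3 go.py -180 -35 127; python3 -m pendant '[1,1,-3,1,1, 1,2,-6,2,1, 2,3,-9,3,1, 3,4,-12,3,1, 3.5,4,-14,3,1, 3.5,4,-15,3,1, 3.5,4,-15,3,1]'; python3 st.py; python3 go.py -180 -35 127
```

```text
target [428.1 366.6 120. ] shift cm [  3.75   4.23 -15.19]
tcp in unit [np.float64(-228.5), np.float64(-64.0), np.float64(278.9)]
clock: 14.0
eef_pos: [369.8, 303.8, 236.1]
tool_rot: [-0.341, 2.394, 0.214]
ft_force: [0.6, 0.3, 0.1]
finger_gap: 0.0
gripper_force: 0.0
q [ 0.652 -0.294 -1.466  2.406  0.476  0.126  0.491] tcp [369.8 303.8 236.1] z [ 0.624  0.245 -0.742] y [-0.301  0.952  0.06 ] lean 42.1 heading 21.4 yaxis 107.5 F [0.6 0.3 0.1] gap 0.0 t 14.00
target [428.1 366.6 120. ] shift cm [  5.83   6.27 -11.61]
tcp in unit [np.float64(-254.5), np.float64(-77.1), np.float64(243.1)]
```

The elbow is wound up at the limits of joints 2, 3 and 6. I raise the arm and swing left to unwind it.

```bash
python3 -m pendant '[0,1,4,0,1, 0,2,8,0,1, 0,3,12,0,1, 0,4,16,0,1, 0,6,20,0,1, 0,8,24,0,1, 0,10,28,0,1, 0,12,32,0,1]'; python3 st.py;python3 -m pendant '[-1,3,1,4,1, -2,6,2,8,1, -4,9,2,12,1, -6,12,2,16,1, -9,15,2,20,1, -12,18,2,24,1, -15,20,2,28,1, -18,22,2,32,1]'; python3 st.py
```

```text
clock: 14.67
eef_pos: [369.0, 393.6, 489.6]
tool_rot: [-0.344, 2.393, 0.216]
ft_force: [0.2, 1.0, -0.3]
finger_gap: 0.4
gripper_force: 0.0
q [-0.067 -0.246 -0.902  1.869  0.298  0.836  0.708] tcp [369.  393.6 489.6] z [ 0.624  0.247 -0.741] y [-0.304  0.951  0.061] lean 42.2 heading 21.6 yaxis 107.7 F [ 0.2  1.  -0.3] gap 0.4 t 14.67
clock: 15.33
eef_pos: [188.0, 613.5, 507.6]
tool_rot: [-1.011, 2.244, 0.467]
ft_force: [-0.6, 0.3, -0.9]
finger_gap: 0.7
gripper_force: 0.0
q [-0.281  0.057 -1.29   1.679  0.594  0.894  0.617] tcp [188.  613.5 507.6] z [ 0.396  0.541 -0.742] y [-0.763  0.643  0.061] lean 42.1 heading 53.8 yaxis 139.9 F [-0.6  0.3 -0.9] gap 0.7 t 15.33
```

```bash
python3 -m pendant '[2,-2,2,-4,1, 4,-4,4,-8,1, 7,-6,6,-12,1, 10,-8,8,-16,1, 13,-10,10,-20,1, 16,-13,11,-24,1, 18,-16,12,-28,1, 20,-19,12,-36,1]'; python3 st.py
```

```text
clock: 16.0
eef_pos: [392.1, 420.5, 629.8]
tool_rot: [-0.27, 2.398, 0.189]
ft_force: [1.3, 1.2, 0.1]
finger_gap: 1.0
gripper_force: 0.0
q [ 0.006 -0.122 -1.042  1.486  0.402  1.173  0.679] tcp [392.1 420.5 629.8] z [ 0.639  0.209 -0.74 ] y [-0.245  0.967  0.062] lean 42.3 heading 18.1 yaxis 104.2 F [1.3 1.2 0.1] gap 1.0 t 16.00
```

```bash
python3 -m pendant '[-1,1,-4,0,1, -1,1,-8,0,1, -1,1,-12,0,1, -1,1,-16,0,1, -1,1,-20,0,1, -1,1,-24,0,1, -1,1,-28,0,1, -1,1,-32,0,1]'; python3 st.py;python3 -m pendant '[0,0,-4,0,1, 0,0,-8,0,1, 0,0,-12,0,1, 0,0,-15,0,1]'; python3 st.py
```

```text
clock: 16.67
eef_pos: [380.2, 432.0, 306.4]
tool_rot: [-0.275, 2.398, 0.19]
ft_force: [1.2, -0.7, 0.1]
finger_gap: 0.5
gripper_force: 0.0
q [-0.129  0.203 -1.232  2.086  1.14   0.894 -0.24 ] tcp [380.2 432.  306.4] z [ 0.638  0.211 -0.741] y [-0.249  0.967  0.061] lean 42.2 heading 18.3 yaxis 104.5 F [ 1.2 -0.7  0.1] gap 0.5 t 16.67
clock: 17.0
eef_pos: [379.4, 431.2, 154.5]
tool_rot: [-0.278, 2.402, 0.188]
ft_force: [-0.3, -0.3, -0.5]
finger_gap: 0.3
gripper_force: 0.0
q [-0.411  0.508 -1.035  2.247  1.588  1.002 -0.737] tcp [379.4 431.2 154.5] z [ 0.635  0.21  -0.743] y [-0.25   0.966  0.059] lean 42.0 heading 18.3 yaxis 104.5 F [-0.3 -0.3 -0.5] gap 0.3 t 17.00
```

Now the joints are mid-range. I move in front of the gap between the fin and the latch knob.

```bash
python3 go.py -175 -34 127; python3 -m pendant '[1,-2,-1,2,1, 2,-4,-2,3,1, 4,-5.5,-3,3,1, 5,-6,-3.4,3,1, 5,-6,-3.4,3,1]'; python3 st.py; python3 go.py -142 -34 122; python3 - <<'E'
from h import *
from station import vision
d={n:vision.snapshot(n) for n in("top","side")}; pickle.dump(d,open("snap2.pkl","wb"))
t=d["top"]["img"][190:270,215:315,::-1]; s=d["side"]["img"][:,170:470,::-1]
cv2.imwrite("pics/c4.png",np.hstack([cv2.resize(t,(400,320),interpolation=2),cv2.resize(s,(400,533))[160:480]]))
E
```

```text
target [432.5 369.  120. ] shift cm [ 5.31 -6.22 -3.45]
tcp in unit [np.float64(-206.8), np.float64(41.4), np.float64(161.5)]
clock: 17.42
eef_pos: [431.9, 369.3, 122.6]
tool_rot: [-0.334, 2.396, 0.209]
ft_force: [-0.9, -0.5, -0.5]
finger_gap: 0.6
gripper_force: 0.0
q [-0.231  0.522 -0.979  2.342  1.829  0.864 -0.77 ] tcp [431.9 369.3 122.6] z [ 0.625  0.239 -0.743] y [-0.295  0.954  0.059] lean 42.0 heading 20.9 yaxis 107.2 F [-0.9 -0.5 -0.5] gap 0.6 t 17.42
target [464.  379.1 115. ] shift cm [ 3.2   0.97 -0.76]
tcp in unit [np.float64(-175.5), np.float64(-33.6), np.float64(129.6)]
```

View pics/c4.png

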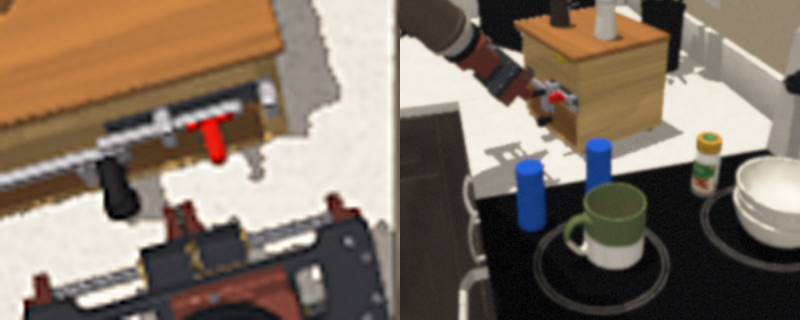

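Top crop: the fingertips at (180,210) sit between the latch knob at (120,205) and the red fin at (213,140). The arm is clear of the mug and jar. I go in.

```bash
python3 -m pendant '[1.5,0.5,-0.3,0,1, 3.1,0.9,-0.7,0,1, 3.1,0.9,-0.7,0,1]'; python3 go.py -142 -75 122; python3 -m pendant '[0.3,-1,0,0,1, 0.5,-1.7,0,0,1, 0.5,-1.7,0,0,1]'; python3 go.py -142 -75 122
```

```text
clock: 17.77
eef_pos: [463.2, 383.1, 118.0]
tool_rot: [-0.334, 2.392, 0.216]
ft_force: [-0.3, 0.1, 0.6]
finger_gap: 0.5
gripper_force: 0.0
target [476.4 340.  115. ] shift cm [ 1.33 -4.31 -0.3 ]
tcp in unit [np.float64(-141.6), np.float64(-29.9), np.float64(125.0)]
clock: 18.02
eef_pos: [466.1, 363.2, 117.3]
tool_rot: [-0.335, 2.394, 0.214]
ft_force: [0.4, 0.2, -0.2]
finger_gap: 0.2
gripper_force: 0.0
target [476.4 340.  115. ] shift cm [ 1.03 -2.32 -0.23]
tcp in unit [np.float64(-144.8), np.float64(-49.8), np.float64(124.3)]
```

```bash
python3 -m pendant '[0.3,-0.7,-0.4,0,1, 0.6,-1.4,-0.4,0,1, 0.6,-1.4,-0.4,0,1]'; python3 go.py -142 -75 122; python3 - <<'E'
from h import *
from station import vision
d={n:vision.snapshot(n) for n in("top","side")}
t=d["top"]["img"][190:270,215:315,::-1]; s=d["side"]["img"][150:230,240:340,::-1]
cv2.imwrite("pics/c5.png",np.hstack([cv2.resize(a,(400,320),interpolation=2) for a in (t,s)]))
E
```

```text
clock: 18.27
eef_pos: [472.7, 349.4, 113.2]
tool_rot: [-0.334, 2.394, 0.214]
ft_force: [-0.2, 0.6, 0.5]
finger_gap: 0.4
gripper_force: 0.1
target [476.4 340.  115. ] shift cm [ 0.37 -0.94  0.18]
tcp in unit [np.float64(-142.7), np.float64(-64.9), np.float64(120.2)]
```

View pics/c5.png

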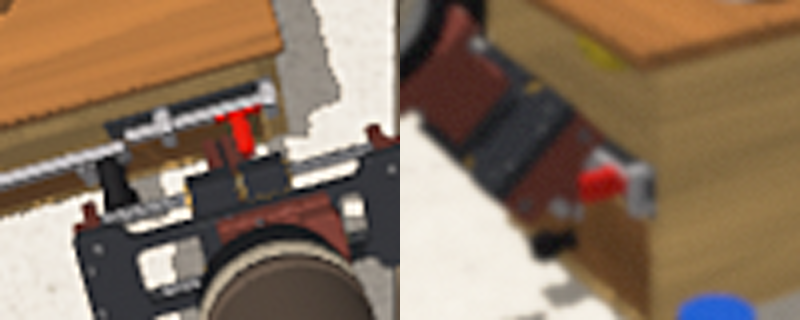

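The fin has moved right, from (213,140) to (242,133), about 14 mm. I push on to the stop.

```bash
python3 -m pendant '[0.2,-0.6,0,0,1, 0.3,-0.9,0,0,1, 0.3,-0.9,0,0,1]'; python3 go.py -142 -75 120; python3 -m pendant '[0.1,-0.3,0,0,1, 0.1,-0.3,0,0,1]';  python3 go.py -142 -75 120
```

```text
clock: 18.62
eef_pos: [474.7, 344.4, 113.9]
tool_rot: [-0.34, 2.393, 0.222]
ft_force: [-0.1, 8.6, -2.0]
finger_gap: 0.4
gripper_force: 4.1
target [476.4 340.  113. ] shift cm [ 0.17 -0.44 -0.09]
tcp in unit [np.float64(-142.3), np.float64(-70.3), np.float64(120.9)]
clock: 18.78
eef_pos: [474.7, 344.0, 114.2]
tool_rot: [-0.344, 2.393, 0.227]
ft_force: [-1.6, 13.8, -4.2]
finger_gap: 0.4
gripper_force: 7.0
target [476.4 340.  113. ] shift cm [ 0.17 -0.41 -0.12]
tcp in unit [np.float64(-142.4), np.float64(-70.6), np.float64(121.2)]
```

At the stop (force rising from 0 to 14 N). I back off and withdraw, then half-open and line up with the latch knob.

```bash
python3 -m pendant '[-0.3,1,0,0,1, -0.4,1.3,0,0,1, -3,0.5,0,0,0.6, -5,0,0,0,0.6, -5,0,0,0,0.5]'; python3 go.py -195 -2 104; python3 -m pendant '[-2,1,-0.5,0,0.5, -3,4,-1,0,0.5, -4.5,6,-1.5,0,0.5, -4.5,6,-1.5,0,0.5]'; python3 go.py -137 -2 102
```

```text
clock: 19.2
eef_pos: [423.9, 337.5, 112.5]
tool_rot: [-0.338, 2.395, 0.214]
ft_force: [-1.3, 1.1, -0.1]
finger_gap: 17.0
gripper_force: 0.0
target [403.8 393.5  97. ] shift cm [-2.01  5.6  -1.55]
tcp in unit [np.float64(-192.8), np.float64(-61.5), np.float64(119.5)]
clock: 19.53
eef_pos: [379.5, 403.2, 98.1]
tool_rot: [-0.338, 2.394, 0.221]
ft_force: [-0.3, 0.9, -0.3]
finger_gap: 42.6
gripper_force: 0.0
target [459.1 411.1  95. ] shift cm [ 7.95  0.79 -0.31]
tcp in unit [np.float64(-215.2), np.float64(14.6), np.float64(105.1)]
```

```bash
python3 -m pendant '[2.4,-1,-0.2,0,0.5, 2.4,-1,-0.2,0,0.5, 5.2,-0.1,-0.3,0,0.5, 7.9,0.8,-0.3,0,0.5, 7.9,0.8,-0.3,0,0.5]'; python3 go.py -137 -2 102; python3 - <<'E'
from h import *
from station import vision
d={n:vision.snapshot(n) for n in("top","side")}
t=d["top"]["img"][190:270,215:315,::-1]; s=d["side"]["img"][150:230,240:340,::-1]
cv2.imwrite("pics/c6.png",np.hstack([cv2.resize(a,(400,320),interpolation=2) for a in (t,s)]))
E
```

```text
clock: 19.95
eef_pos: [465.5, 406.2, 95.6]
tool_rot: [-0.327, 2.392, 0.213]
ft_force: [0.6, -0.4, 0.2]
finger_gap: 43.9
gripper_force: 0.0
target [459.1 411.1  95. ] shift cm [-0.65  0.49 -0.06]
tcp in unit [np.float64(-132.3), np.float64(-8.6), np.float64(102.6)]
```

View pics/c6.png

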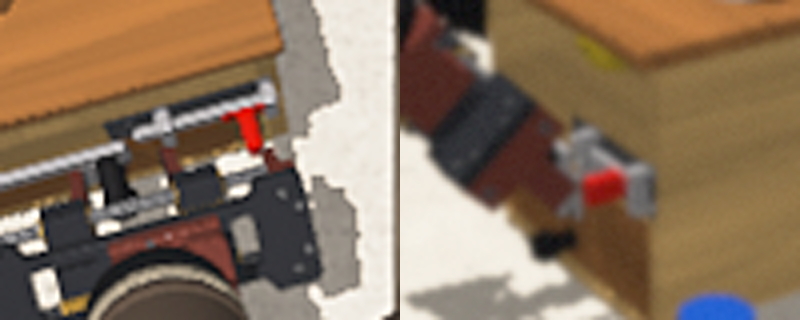

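The tab is fully right, with the fin at (250,128). The latch knob at (115,180) lies between the open fingers at (78,180) and (172,160). I centre by about 6 mm and close.

```bash
python3 -m pendant '[-0.6,0.5,0,0,0.5, -0.6,0.5,0,0,0.7, -0.6,0.5,0,0,1, -0.6,0.5,0,0,1, -0.6,0.5,0,0,1]'; python3 -m pendant '[-0.6,0.5,0,0,1, -0.6,0.5,0,0,1]';python3 go.py -137 -2 102
```

```text
clock: 20.47
eef_pos: [454.4, 411.9, 95.3]
tool_rot: [-0.335, 2.393, 0.216]
ft_force: [0.6, 0.3, -0.4]
finger_gap: 20.9
gripper_force: 0.0
clock: 20.63
eef_pos: [452.8, 411.5, 95.0]
tool_rot: [-0.323, 2.391, 0.202]
ft_force: [8.9, -10.9, 0.4]
finger_gap: 13.2
gripper_force: 30.0
target [459.1 411.1  95. ] shift cm [ 0.63 -0.04 -0.  ]
tcp in unit [np.float64(-142.9), np.float64(0.3), np.float64(102.0)]
```

```bash
python3 -m pendant '[0.1,-0.3,0.6,0,1, 0.1,-0.3,1.2,0,1, 0.05,-0.2,1.8,0,1, 0,0,2.4,0,1, 0,0,2.4,0,1]';python3 go.py -137 0 102
```

```text
clock: 21.05
eef_pos: [452.0, 414.9, 121.0]
tool_rot: [-0.327, 2.389, 0.21]
ft_force: [7.5, -4.5, 1.8]
finger_gap: 13.0
gripper_force: 30.0
target [458.4 413.   95. ] shift cm [ 0.64 -0.19 -2.6 ]
tcp in unit [np.float64(-142.5), np.float64(3.8), np.float64(128.0)]
```

```bash
python3 -m pendant '[-0.1,0.4,1.1,0,1, -0.3,1,2.15,0,1, -0.5,1.7,3.1,0,1, -0.8,2.5,3.9,0,1, -1,3.1,4.3,0,1, -1.1,3.5,4.6,0,1, -1.2,3.9,4.8,0,1, -1.2,3.9,4.8,0,1]';python3 go.py -137 0 102
```

```text
clock: 21.72
eef_pos: [440.2, 454.4, 170.4]
tool_rot: [-0.327, 2.386, 0.21]
ft_force: [1.6, -9.8, 16.5]
finger_gap: 13.8
gripper_force: 30.0
target [458.4 413.   95. ] shift cm [ 1.82 -4.14 -7.54]
tcp in unit [np.float64(-141.8), np.float64(45.0), np.float64(177.4)]
```

```bash
python3 -m pendant '[0,0,-0.1,0,0.7, 0,0,-0.1,0,0.7, 0,0,-0.1,0,0.7,-2,-0.6,-0.1,0,0.7,-5,-1.5,0,0,0.5,-8,-2.4,0,0,0.5,-8,-2.4,0,0,0.5]';python3 go.py -200 0 40;python3 st.py; python3 - <<'E'
from h import *
from station import vision
d={n:vision.snapshot(n) for n in("top","side")}
t=d["top"]["img"][190:270,185:285,::-1]; s=d["side"]["img"][150:230,240:340,::-1]
cv2.imwrite("pics/c7.png",np.hstack([cv2.resize(a,(400,320),interpolation=2) for a in (t,s)]))
E
```

```text
clock: 22.3
eef_pos: [351.6, 431.5, 166.6]
tool_rot: [-0.343, 2.395, 0.218]
ft_force: [-0.6, 0.7, -1.0]
finger_gap: 42.3
gripper_force: 0.0
target [398.4 393.9  33. ] shift cm [  4.69  -3.76 -13.36]
tcp in unit [np.float64(-233.3), np.float64(50.0), np.float64(173.6)]
q [-0.407  0.455 -1.076  2.283  1.564  0.971 -0.724] tcp [351.6 431.5 166.6] z [ 0.622  0.247 -0.743] y [-0.303  0.951  0.063] lean 42.1 heading 21.7 yaxis 107.7 F [-0.6  0.7 -1. ] gap 42.3 t 22.30
```

View pics/c7.png

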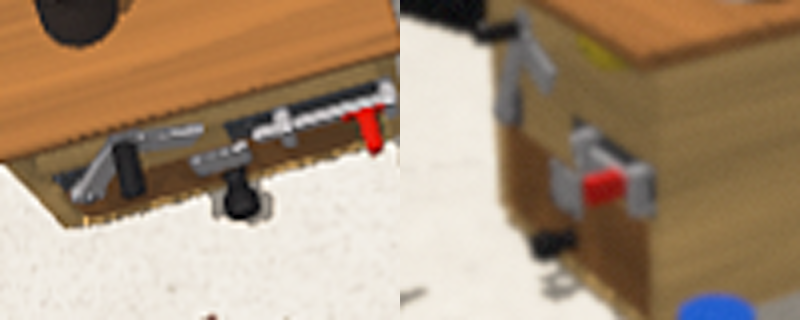

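The latch is up near its stop and the tab is fully right. The drawer knob is clear at top (245,240), side (277,211). I check it against the model and go down in front of it.

```bash
python3 -c "
from h import *
d=pickle.load(open('snap0.pkl','rb'));print(atz(d['top'],[245.5,240.5],30),w([589,454.5,.308],[-124,0,37]))
c1,a=ray(d['top'],[245.5,240.5]);c2,b=ray(d['side'],[277,211]);k=np.linalg.lstsq(np.c_[a,-b],c2-c1,rcond=None)[0];print(c1+a*k[0],c2+b*k[1])"
python3 -m pendant '[1.5,-1.5,-3,0,0.5, 2,-3,-6,0,0.5, 3,-4,-9,0,0.5, 3,-4.3,-12,0,0.5, 3,-4.3,-13.3,0,0.5, 3,-4.3,-13.3,0,0.5]'; python3 go.py -130 0 37
```

```text
[471.00926695 418.86693724  30.        ] [[470.83521902 416.9089833   30.        ]]
[472.30183164 419.63500999  25.06962325] [478.09259731 419.32095009  26.53882505]
clock: 22.9
eef_pos: [386.7, 387.3, 30.3]
tool_rot: [-0.334, 2.399, 0.211]
ft_force: [-0.2, -0.9, -0.2]
finger_gap: 43.5
gripper_force: 0.0
target [465.1 415.1  30. ] shift cm [ 7.84  2.78 -0.03]
tcp in unit [np.float64(-213.1), np.float64(-2.7), np.float64(37.3)]
```

```bash
python3 -m pendant '[2.5,1,0,0,0.5, 5,1.9,0,0,0.5, 7,2.6,0,0,0.5, 7.8,2.9,0,0,0.5, 7.8,2.9,0,0,0.5]'; python3 go.py -130 0 37; python3 -m pendant '[0,0,0,0,0.8, 0,0,0,0,1, 0,0,0,0,1, 0,0,0,0,1]'; python3 go.py -130 0 37
```

```text
clock: 23.32
eef_pos: [467.3, 418.1, 35.6]
tool_rot: [-0.329, 2.391, 0.216]
ft_force: [0.5, -0.6, -0.4]
finger_gap: 43.7
gripper_force: 0.0
target [465.1 415.1  30. ] shift cm [-0.22 -0.3  -0.56]
tcp in unit [np.float64(-127.0), np.float64(2.2), np.float64(42.6)]
clock: 23.65
eef_pos: [464.2, 416.2, 33.9]
tool_rot: [-0.334, 2.394, 0.212]
ft_force: [-3.3, -3.4, 5.6]
finger_gap: 21.5
gripper_force: 30.0
target [465.1 415.1  30. ] shift cm [ 0.1  -0.11 -0.39]
tcp in unit [np.float64(-130.6), np.float64(1.4), np.float64(40.9)]
```

Gripped (21.5 mm on the 23 mm head). I pull along the unit's -x.

```bash
python3 -m pendant '[-1.5,-0.5,0,0,1, -3,-1,0,0,1, -4.5,-1.4,0,0,1, -6,-1.9,0,0,1, -7.5,-2.4,0,0,1, -8.5,-2.7,0,0,1, -9.1,-2.9,0,0,1, -9.1,-2.9,0,0,1]'; python3 go.py -225 0 37;python3 -m pendant '[-0.3,-0.1,0,0,1, -0.3,-0.1,0,0,1]'; python3 go.py -225 0 37
```

```text
clock: 24.32
eef_pos: [373.0, 388.6, 34.1]
tool_rot: [-0.336, 2.394, 0.215]
ft_force: [-1.3, -2.9, 1.9]
finger_gap: 21.7
gripper_force: 30.0
target [374.6 386.3  30. ] shift cm [ 0.16 -0.23 -0.41]
tcp in unit [np.float64(-225.9), np.float64(2.7), np.float64(41.1)]
clock: 24.48
eef_pos: [372.5, 388.4, 34.3]
tool_rot: [-0.331, 2.392, 0.215]
ft_force: [10.1, 5.8, -12.4]
finger_gap: 21.3
gripper_force: 30.0
target [374.6 386.3  30. ] shift cm [ 0.21 -0.21 -0.43]
tcp in unit [np.float64(-226.4), np.float64(2.7), np.float64(41.3)]
```

At the stop (95–96 mm, force now resisting). I release and withdraw backward.

```bash
python3 -m pendant '[0.1,0.1,0,0,0.6, 0.1,0.1,0,0,0.5, 0.1,0.1,0,0,0.5, 0.1,0.1,0,0,0.5]'; python3 -m pendant '[-1.5,-0.5,0,0,0.5, -3,-1,0,0,0.5, -5,-1.5,1,0,0.5, -6,-2,4,0,0.5,-6,-2,8,0,0.5,-6,-2,12,0,0.5,-6,-2,16,0,0.5]'; python3 st.py; python3 - <<'E'
from h import *
from station import vision
d={n:vision.snapshot(n) for n in("top","side")}
t=d["top"]["img"][100:300,150:400,::-1]; s=d["side"]["img"][90:330,220:520,::-1]
cv2.imwrite("pics/c8.png",np.hstack([cv2.resize(a,(400,320),interpolation=2) for a in (t,s)]))
E
```

```text
clock: 24.82
eef_pos: [371.6, 389.0, 34.5]
tool_rot: [-0.335, 2.393, 0.216]
ft_force: [1.3, -1.0, 0.2]
finger_gap: 42.9
gripper_force: 0.0
clock: 25.4
eef_pos: [310.2, 369.1, 194.9]
tool_rot: [-0.339, 2.394, 0.216]
ft_force: [1.1, -1.0, 0.4]
finger_gap: 44.0
gripper_force: 0.0
q [-0.259  0.248 -1.22   2.402  1.425  0.861 -0.7  ] tcp [310.2 369.1 194.9] z [ 0.624  0.246 -0.742] y [-0.3    0.952  0.063] lean 42.1 heading 21.5 yaxis 107.5 F [ 1.1 -1.   0.4] gap 44.0 t 25.40
```

View pics/c8.png

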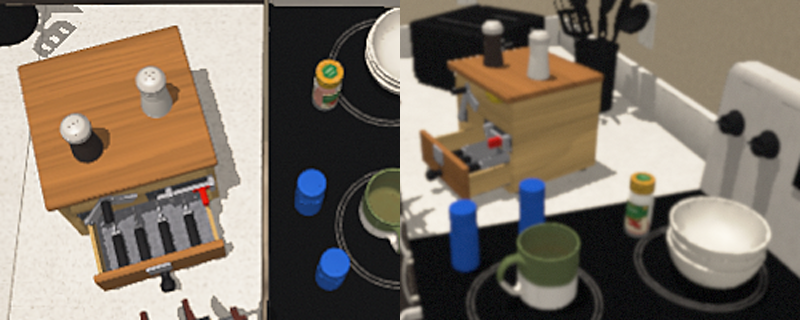

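The drawer is fully open with the knives visible, and its knob is at (168,283). The latch is up at (105,205), the tab is right at (205,195), and the shakers, mug and jar are undisturbed. The gripper is clear, so I hand in.

```bash
python3 -c "
from station import robot;print(robot.finish_job())"
```

```text
the job is handed in; nothing more can be done
None
```

The job is handed in at about 25 s on the robot's clock: tab slid fully back, latch up near its stop, and drawer pulled out to its stop. The gripper is clear, and the last pictures show the shakers, mug and spice jar undisturbed.

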